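Make up the ring sets for a pressed crown and a cast bridge

TASK

Two wax-ups stand ready for investing, each on its base in its own case pan: make up the set for each. The single crown will be pressed in ceramic, so seat the pale silicone sleeve fully down on its base, close the sleeve with the gauge, and stand the white press plunger on the free floor of that pan; the three-unit bridge will be cast in metal, so seat the large steel ring fully down on its base and stand the crucible, mouth up, on the free floor of its pan. Leave the small spare ring where it stands.

Things in the scene. Friction and masses are not known exactly. Their poses are not given: they have to be found in the camera images.
- crown_former (a point): Seat for the sleeve: on the axis of the ivory plastic ring base fixed in the crown case's pan, at its flange top, 11 mm above the bench, where the sleeve's underside rests. Flange 66 mm across; shoulder on it 39 mm across, 3 mm high, tapering to 23 mm at 12 mm up; above it a post and ONE wax crown, up to 38 mm over the seat and 14 mm off axis. x across the pan, y along it, z up.
- crown_space (a point): Centre of the free floor (110 x 80 mm) in the crown case's pan, 3 mm above the bench, 85 mm from crown_former towards the pan's -y end. The pan: fixed blue-grey plastic case pan, 120 (x) x 180 (y) mm outside, 24 mm high, walls and floor 3 mm; the base stands in its +y half. Axes: x across the pan, y along it, z up.
- bridge_former (a point): Seat for the large steel ring: on the axis of the black rubber base fixed in the bridge case's pan, at its flange top, 11 mm above the bench, where the ring's underside rests. Flange 78 mm across; shoulder on it 53 mm across, 3 mm high, tapering to a tip 14 mm up; above it THREE joined wax teeth, up to 37 mm over the seat and 15 mm off axis. x across the pan, y along it, z up.
- bridge_space (a point): Centre of the free floor (110 x 80 mm) in the bridge case's pan, 3 mm above the bench, 85 mm from bridge_former towards the pan's -y end. The pan: fixed blue-grey plastic case pan, 120 (x) x 180 (y) mm outside, 24 mm high, walls and floor 3 mm; the base stands in its +y half. Axes: x across the pan, y along it, z up.
- sleeve: Loose pale silicone sleeve (rigid here): upright tube open at both ends, thick wall (4 mm), 50 mm outside, 42 mm inside, 50 mm high, 70 g. Origin: centre of its underside, z up along its axis.
- gauge: Loose grey plastic ring gauge, a stopper for the sleeve's top, standing plug down: plug 37 mm across, 7 mm deep, tapered to 31 mm at its foot; flange 50 mm across, 5 mm thick; round knob 17 mm across on top, 12 to 27 mm above the plug's underside. Seated, the flange lies on the sleeve's rim and its origin is 43 mm above the sleeve's. Origin: centre of the plug's underside, z up. 50 g.
- plunger: Loose white ceramic press plunger: plain round rod standing on end, 13 mm across, 40 mm high, 30 g. Origin: centre of its underside, z up.
- ring: Loose large steel casting ring: upright thin-walled tube open at both ends, 60 mm outside, 56 mm inside, 55 mm high, 160 g. Origin: centre of its underside, z up along its axis.
- crucible: Loose pale ceramic casting crucible: open cup, nearly straight sided, 33 mm across at the foot, 38 mm at the rim, 42 mm high, 70 g, standing mouth up. Origin: centre of its underside, z up.
- spare_ring: Loose small steel casting ring that belongs to neither case: upright thin-walled tube, 42 mm outside, 38 mm high. It stays where it stands. Origin: centre of its underside.

How it is judged (in metres and radians):
At the end, for the whole second after the job is handed in: Sleeve and ring down on their own bases (4 mm, centred to 6 mm, upright), gauge home in the sleeve (4 mm, 6 mm), plunger upright in the free half of the crown's pan, crucible upright in the free half of the bridge's pan, spare ring upright within 20 mm of its start; all released, at rest (z of sleeve in the frame of crown_former between -0.004 and 0.004 m and horizontal distance between sleeve and crown_former below 0.006 m and angle between each of sleeve, gauge, ring's own z axis and vertical below 0.07 rad and linear speed of each of sleeve, gauge, plunger, ring, crucible below 0.02 m/s and angular speed of each of sleeve, gauge, plunger, ring, crucible below 0.3 rad/s and horizontal distance between gauge and sleeve below 0.006 m and z of gauge in the frame of sleeve between 0.039 and 0.047 m and x of plunger in the frame of crown_space between -0.055 and 0.055 m and y of plunger in the frame of crown_space between -0.046 and 0.046 m and z of plunger in the frame of crown_space between -0.006 and 0.006 m and angle between each of plunger, crucible's own z axis and vertical below 0.15 rad and z of ring in the frame of bridge_former between -0.004 and 0.004 m and horizontal distance between ring and bridge_former below 0.006 m and x of crucible in the frame of bridge_space between -0.055 and 0.055 m and y of crucible in the frame of bridge_space between -0.046 and 0.046 m and z of crucible in the frame of bridge_space between -0.006 and 0.006 m and distance of spare_ring from where it was at the start of the episode below 0.02 m and angle between spare_ring's own z axis and vertical below 0.1 rad); the robot touches nothing.
It fails at once if the small spare ring is carried off or knocked over (distance of spare_ring from where it was at the start of the episode above 0.03 m or angle between spare_ring's own z axis and vertical above 0.5 rad).
It also fails if it takes over 125 s, if anything falls off the work surface, if the arm or the gripper's body presses on something with over 40 N, if the wrist force passes 120 N, or if a joint passes its speed limit or range.

ROBOT

A 7-joint arm with a two-finger parallel gripper is mounted at the origin on a cart in front of the work surface, level with it; the furniture and walls round the work are solid. World frame = base frame: x ahead of the robot, y to its left, z up, the work surface at z = 0. Lengths are in m, angles in degrees, forces in N, time in s.
With the tool pointing down it reaches from about 0.4 to 0.875 m from the base axis. Payload 4.4 kg.
Tool frame: the origin (TCP) lies at the very end of the fingers, on their centre line; the grasp point (between the pads) lies 19 mm behind it; z points along the fingers, y is the line along which they close (so a half turn about z gives the same grasp; the last joint's range is limited). The gripper opens to 85 mm and grips with 20 to 120 N. Pads are 22 mm wide; open, the fingers measure 114 mm over their backs; the gripper's body (76 mm by 85 mm) begins 54 mm behind the grasp point. The pads swing forward as they close: fully open they stand 13 mm farther back than shut.
Start: joints at [60.057, 36.005, 2.206, 86.941, -1.547, 57.084, -1.146], TCP at [0.287, -0.583, 0.231] pointing down, gripper open.
Joint ranges: [-175.42, 175.42], [-21.48, 121.26], [-71.46, 75.88], [10.55, 141.38], [-63.04, 243.04], [13.31, 113.54], [-168.57, 168.57]. Speed limits (degrees/s): [147.25, 147.25, 180, 180, 180, 180, 180].

INTERFACE

Orientations are given as [roll, pitch, yaw] about the fixed x, y, z axes, in that order (R = Rz(yaw) Ry(pitch) Rx(roll)).
In Python, from cell import monitor, eyes, robot gives the robot as it stands.
- The arm moves only by the tool step_arm, never from a script. Its argument "plan" is a list of rows, each a list of 3 entries, a list of its own where there are three numbers: the shift along the world's x, y, z in cm, then the turn, a rotation vector about the world's x, y, z in degrees, then the finger opening in cm, from 0 to 8.54. A call has 1 to 8 rows; each row shifts and turns the commanded pose from where the row before left it; what a row does not reach is not made up. A row lasts 1/8 s, in which the tool goes at most 62.5 mm and 10.7 degrees, less where a joint would pass 70% of its speed; a pose out of reach is approached as far as the arm can. A call with a gripper value outside its range is refused whole. The fingers move at their own pace and stop on an object; "force" is the grip in N (left out, the last holds). Time passes only in rows, so rows that do not move let the fingers close. It gives the time, the measured TCP pose, the force, the opening and the grip force at its end, in the units of the state.
- monitor.get_state(): the state, without advancing time (a new reading comes with each control period).
- eyes.get_image(name): name is "scene" or "top" or "wrist"; returns (picture, depth): 480x640x3 uint8, red, green, blue; 480x640 float32, m along the optical axis (not along the pixel's ray), 0 where there is no reading.
- eyes.calibration(name): a dict with "intrinsics" (3x3 intrinsics, pixels), "xyz" and "orientation" of the camera in the world; the wrist camera has in their place "T_tool_cam" (4x4, takes a point from camera to tool coordinates, whose origin is the TCP and whose axes are the flange's). Camera axes: x right, y up, looking along -z (the intrinsics and any distortion apply to the point x, -y, -z); pixel columns grow to the right and rows downward; lengths in m; the calibration is good to about 2 mm. A picture is of the moment at which its call begins: read the wrist's pose just before it. calibration takes no time and is no camera call.
- robot.close_job(): hands the job in; it is judged then, once.
The state is a dict: "clock": time; "qpos": joint angles; "qvel": joint speeds; "joint_torque": joint torques, N m; "tool_pos": TCP position; "tcp_rot": TCP orientation; "force": force on the tool from outside, world axes, zero at the start; "torque": the same for the moment, N m; "opening": opening from 0.0 (shut) to 1.0 (fully open); "grasp_force": force on a finger pad.
Only numpy, scipy, OpenCV 4.12 (cv2) and the standard library are available. Lean on these libraries where they do the work, as an engineer would, in place of code of your own. Each camera call takes 0.05 s, during which the arm holds its last target. There are 200 camera calls.

## Working session

There is one attempt and no reset: what is moved stays moved. The work goes in short steps, Python scripts to look and compute and a tool call to move; the robot and the scene stay as the last step left them, time stands still between calls to the robot, and variables do not carry over. Pictures are saved under pics/ and viewed, at most 14 in all, crops included, and the job is handed in when it is done.

Besides the shell and the picture viewer there is one more tool, called after ">>>" as name(argument=value, ...) on one line, values as JSON. step_arm: Moves the arm, as the interface text tells. Its arguments: {"type":"object","properties":{"plan":{"type":"array"},"force":{"type":"number"}},"required":["plan"]}

```bash
ls; mkdir -p pics
cat > h.py <<'E'
import numpy as np, cv2
from scipy.spatial.transform import Rotation as R
from cell import monitor, eyes, robot
def cam(n):
    c=eyes.calibration(n); K=np.array(c["intrinsics"])
    if n=="wrist":
        s=monitor.get_state(); T=np.array(c["T_tool_cam"]); return c,K,T,s
    return c,K
E
python3 - <<'E'
from h import *
for n in("scene","top","wrist"):
    print(n,eyes.calibration(n))
s=monitor.get_state(); print(s)
for n in("scene","top","wrist"):
    p,d=eyes.get_image(n); cv2.imwrite(f"pics/{n}0.png",p[:,:,::-1]); np.save(f"{n}0.npy",d); np.save(f"{n}0p.npy",p)
E
```

```text
pics
scene {'intrinsics': array([[507.56533451,   0.        , 315.47202423],
       [  0.        , 507.56533451, 243.32141998],
       [  0.        ,   0.        ,   1.        ]]), 'xyz': array([-0.02058799,  0.31225567,  0.85829915]), 'orientation': array([  38.46599269,   -0.16401799, -116.72096237])}
top {'intrinsics': array([[491.50838903,   0.        , 317.98911459],
       [  0.        , 491.50838903, 242.96167306],
       [  0.        ,   0.        ,   1.        ]]), 'xyz': array([0.42173108, 0.02226997, 1.15307745]), 'orientation': array([  5.84917028,  -1.52085483, -89.77330784])}
wrist {'intrinsics': array([[410.00844835,   0.        , 317.4832661 ],
       [  0.        , 410.00844835, 238.00589758],
       [  0.        ,   0.        ,   1.        ]]), 'T_tool_cam': array([[ 6.37884916e-04,  9.64077633e-01,  2.65619860e-01,
         6.77400322e-02],
       [ 9.99999670e-01, -4.81490303e-04, -6.53906955e-04,
         4.81546144e-04],
       [-5.02523682e-04,  2.65620190e-01, -9.64077623e-01,
        -1.41961252e-01],
       [ 0.00000000e+00,  0.00000000e+00,  0.00000000e+00,
         1.00000000e+00]])}
{'clock': 0.0, 'qpos': array([60.0564448 , 36.05916841,  2.20415248, 86.99646899, -1.54684755,
       57.08278067, -1.14557594]), 'qvel': array([ 0.01711157, -0.01066479,  0.05229873,  0.06993141, -0.03794507,
       -0.08292995,  0.06903509]), 'joint_torque': array([-1.47359260e-04, -5.63386667e+01,  1.22607742e+00, -1.93440467e+01,
        1.09162283e-02,  1.05881039e-02, -1.15003218e-05]), 'tool_pos': array([ 0.28644442, -0.58278561,  0.23038411]), 'tcp_rot': array([-1.79891336e+02,  2.50541521e-03,  2.61726145e+01]), 'force': array([-0.05475935, -0.7957948 ,  0.30245574]), 'torque': array([-0.01158648, -0.01191398,  0.03022582]), 'grasp_force': 0.0, 'opening': 0.9975584944258067}
```

View pics/top0.png

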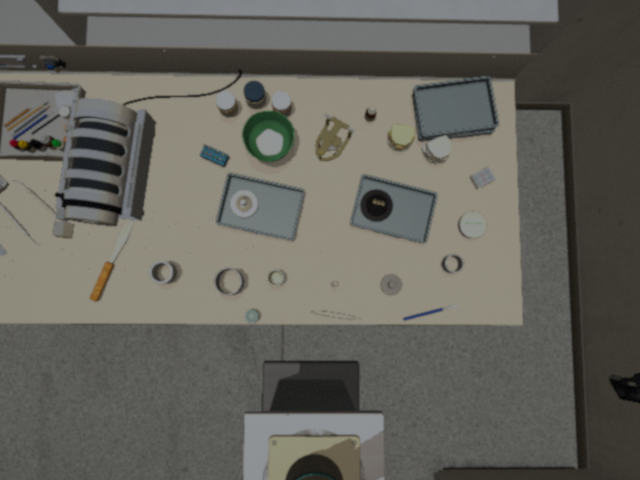

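View pics/scene0.png

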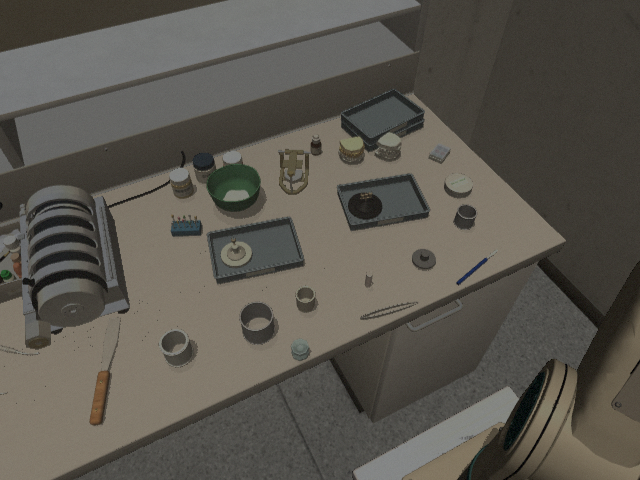

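Top view: crown pan centred about (261,207) with its base at (244,203). The bridge pan is at (394,209), base at (377,205). Candidate loose parts are the tubes at (164,272), (230,282), (277,278) and (452,263), the plunger at (335,284) and the gauge at (391,285).

```bash
cat >> h.py <<'E'
def world(n,d,pose=None):
    c=eyes.calibration(n);K=np.array(c["intrinsics"])
    v,u=np.mgrid[0:480,0:640]
    P=np.stack([(u-K[0,2])/K[0,0]*d,-(v-K[1,2])/K[1,1]*d,-d],-1)
    if n=="wrist":
        T=np.array(c["T_tool_cam"]);P=P@T[:3,:3].T+T[:3,3]
        return P@R.from_euler("xyz",pose["tcp_rot"],degrees=True).as_matrix().T+pose["tool_pos"]
    return P@R.from_euler("xyz",c["orientation"],degrees=True).as_matrix().T+c["xyz"]
E
python3 - <<'E'
from h import *
d=np.load("top0.npy");p=np.load("top0p.npy");W=world("top",d)
print("table z",[np.round(W[r,c],4) for r,c in((240,200),(300,450),(240,330),(180,320))])
print("floor",W[205,280],W[215,415])
for nm,(u,v) in dict(A=(164,272),B=(230,282),C=(277,278),D=(452,263),pl=(335,284),ga=(391,285),crown=(244,203),bridge=(377,205)).items():
    w=W[v-22:v+22,u-22:u+22].reshape(-1,3)
    w=w[w[:,2]>0.012]; zt=np.percentile(w[:,2],97)
    t=w[w[:,2]>zt-.006]
    (c,r)=cv2.minEnclosingCircle(t[:,:2].astype(np.float32))
    print(nm,len(w),"zt",zt.round(4),"cen",np.round(c,4),"r",round(r,4),"mean",t.mean(0).round(4))
big=cv2.resize(p[190:325,140:300],None,fx=5,fy=4.4,interpolation=cv2.INTER_CUBIC)
cv2.imwrite("pics/topc.png",cv2.convertScaleAbs(big[:,:,::-1],alpha=1.5)[:600,:800])
for nm,(u0,u1,v0,v1) in dict(crown=(210,312,165,248),bridge=(343,445,165,250)).items():
    w=W[v0:v1,u0:u1].reshape(-1,3); t=w[(w[:,2]>.018)&(w[:,2]<.028)]
    print(nm,len(t),cv2.minAreaRect(t[:,:2].astype(np.float32)))
E
```

```text
table z [array([0.5449, 0.2685, 0.0024]), array([ 0.4074, -0.32  , -0.0052]), array([ 0.5476, -0.0364, -0.0035]), array([ 0.6909, -0.012 ,  0.0021])]
floor [0.62828927 0.08217215 0.00930347] [ 0.60751263 -0.23757115  0.00681264]
A 337 zt 1.1531 cen [0.4217 0.0223] r 0.0001 mean [0.4217 0.0223 1.1531]
B 249 zt 1.1531 cen [0.4217 0.0223] r 0.0001 mean [0.4217 0.0223 1.1531]
C 116 zt 0.047 cen [0.442 0.066] r 0.0483 mean [0.4576 0.088  0.091 ]
D 176 zt 1.1531 cen [0.4217 0.0223] r 0.0001 mean [0.4217 0.0223 1.1531]
pl 24 zt 1.1531 cen [0.4217 0.0223] r 0.0001 mean [0.4217 0.0223 1.1531]
ga 237 zt 1.1531 cen [0.4217 0.0223] r 0.0001 mean [0.4217 0.0223 1.1531]
crown 442 zt 0.0503 cen [0.5327 0.0957] r 0.1332 mean [0.5255 0.0905 0.6269]
bridge 669 zt 0.0476 cen [ 0.5275 -0.0666] r 0.1382 mean [ 0.5946 -0.1144  0.2409]
crown 737 ((0.6242742538452148, 0.12942945957183838), (0.18621492385864258, 0.12673531472682953), 77.94990539550781)
bridge 838 ((0.6218142509460449, -0.18283119797706604), (0.18648512661457062, 0.12694694101810455), 76.52215576171875)
```

View pics/topc.png

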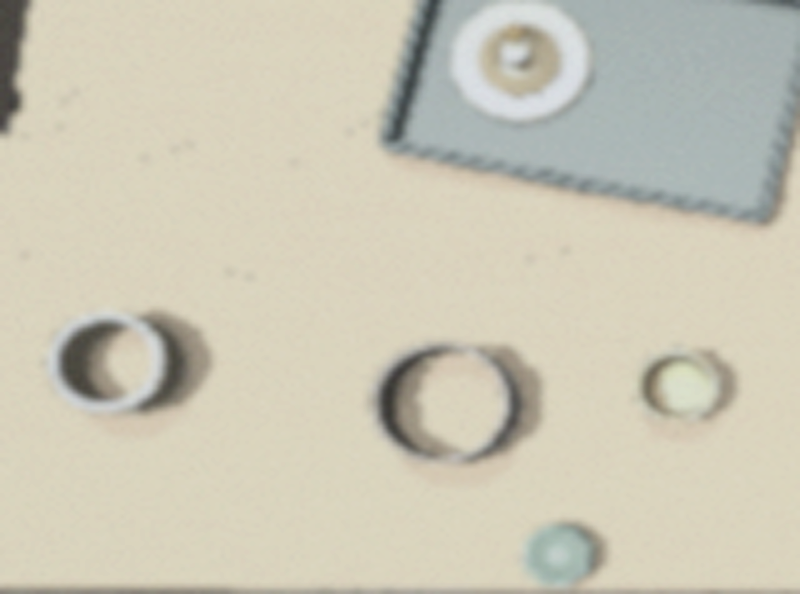

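The 50 mm tube at (164,272) is the sleeve and the 60 mm one at (230,282) is the large ring. The pale cup at (277,278) is the crucible, and (452,263) is the spare ring. I'll get rough coordinates from depth and start the move to the right-hand half.

```bash
cat >> h.py <<'E'
def meas(W,u,v,h,b,zmax=.1,zmin=.012,band=.005):
    w=W[max(0,v-h):v+h,max(0,u-h):u+h].reshape(-1,3); w=w[(w[:,2]>zmin)&(w[:,2]<zmax)]
    zt=np.percentile(w[:,2],95); t=w[w[:,2]>zt-band]
    (c,r)=cv2.minEnclosingCircle(t[:,:2].astype(np.float32))
    return len(w),zt.round(4),np.round(c,4),round(r,4)
E
python3 - <<'E'
from h import *
d=np.load("top0.npy");W=world("top",d)
for nm,(u,v,h) in dict(A=(164,272,20),B=(230,282,22),C=(277,278,14),D=(452,263,16),pl=(335,284,12),ga=(391,285,18),crown=(244,203,14),bridge=(377,205,16)).items(): print(nm,meas(W,u,v,h,0))
E
```

```text
A (325, np.float64(0.0529), array([0.469 , 0.3442]), 0.0264)
B (238, np.float64(0.0583), array([0.4493, 0.1951]), 0.0308)
C (113, np.float64(0.0457), array([0.4582, 0.0915]), 0.0192)
D (169, np.float64(0.0406), array([ 0.4938, -0.3176]), 0.0217)
pl (11, np.float64(0.044), array([ 0.4451, -0.042 ]), 0.0062)
ga (225, np.float64(0.0288), array([ 0.4447, -0.176 ]), 0.0086)
crown (335, np.float64(0.0371), array([0.635, 0.167]), 0.0086)
bridge (560, np.float64(0.0452), array([ 0.6298, -0.1428]), 0.0133)
```

>>> step_arm(plan=[[[2,5,2],[0,0,9],8.5],[[2,6,1],[0,0,10],8.5],[[3,6,1],[0,0,10],8.5],[[3,6,1],[0,0,10],8.5],[[3,6,1],[0,0,10],8.5],[[3,5,1],[0,0,10],8.5],[[2,2,0],[0,0,4.8],8.5],[[0,0,0],[0,0,0],8.5]])

```text
clock: 1.15
tool_pos: [0.4605, -0.2374, 0.2985]
tcp_rot: [180.0, -0.0, 90.2]
force: [0.5, -1.0, -0.5]
opening: 0.994
grasp_force: 0.0
```

>>> step_arm(plan=[[[3,4,1],[0,0,0],8.5],[[3,4,1],[0,0,0],8.5],[[0,0,0],[0,0,0],8.5],[[0,0,0],[0,0,0],8.5]])

```text
clock: 1.65
tool_pos: [0.518, -0.1612, 0.3179]
tcp_rot: [-179.9, 0.1, 89.8]
force: [0.0, -1.0, 0.1]
opening: 1.0
grasp_force: 0.0
```

```bash
cat >> h.py <<'E'
def snap(tag):
    s=monitor.get_state(); p,d=eyes.get_image("wrist"); cv2.imwrite(f"pics/{tag}.png",p[:,:,::-1])
    np.save(tag+"_d.npy",d);np.save(tag+"_p.npy",p); W=world("wrist",d,s); np.save(tag+"_W.npy",W); print(s["clock"],s["tool_pos"],s["tcp_rot"]); return p,d,W
E
python3 - <<'E'
from h import *
snap("w1")
E
```

```text
1.65 [ 0.51804605 -0.16115423  0.31792468] [-1.79872616e+02  6.88844289e-02  8.97899923e+01]
```

View pics/w1.png

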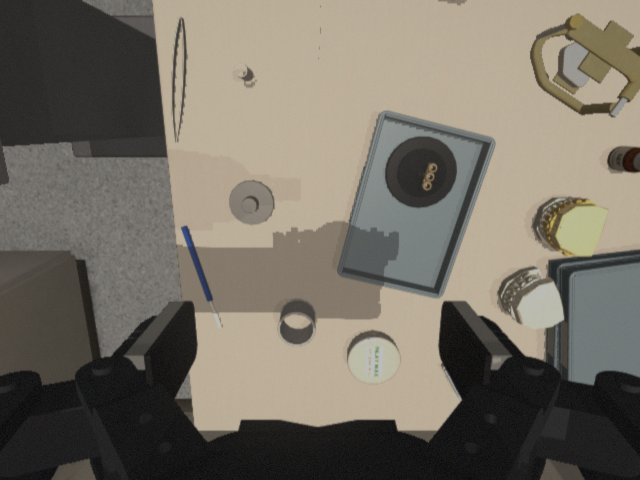

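>>> step_arm(plan=[[[0,6,0],[0,0,0],8.5],[[0,6,0],[0,0,0],8.5],[[0,6,0],[0,0,0],8.5],[[0,6,0],[0,0,0],8.5],[[0,6,0],[0,0,0],8.5],[[0,5,0],[0,0,0],8.5],[[0,0,0],[0,0,0],8.5],[[0,0,0],[0,0,0],8.5]])

```text
clock: 2.7
tool_pos: [0.5196, 0.1884, 0.3182]
tcp_rot: [-180.0, 0.1, 89.8]
force: [0.3, -0.2, -0.6]
opening: 0.992
grasp_force: 0.0
```

Run:
```python
from h import *
snap("w2")
```

```text
2.7 [0.51956344 0.18843735 0.3181837 ] [-1.79959634e+02  1.23942753e-01  8.97933633e+01]
```

View pics/w2.png

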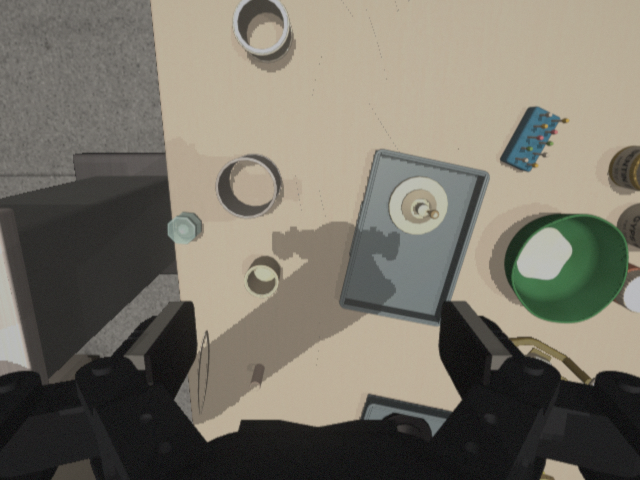

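w1: bridge base at (421,171), gauge (251,202), spare ring (297,322), plunger (245,75). w2: sleeve (262,27), ring (248,187), crucible (263,278), crown base (418,205).

```bash
cat >> h.py <<'E'
def base(tag,u,v,dark):
    p=np.load(tag+"_p.npy");W=np.load(tag+"_W.npy");h=48
    g=p[v-h:v+h,u-h:u+h].astype(int); m=(g.max(-1)<75) if dark else ((g[...,0]>150)&(g[...,0]-g[...,2]>-5)&(g.sum(-1)>430))
    m=m.astype(np.uint8); n,l,st,ce=cv2.connectedComponentsWithStats(m); i=1+st[1:,4].argmax()
    c=max(cv2.findContours((l==i).astype(np.uint8),0,1)[0],key=cv2.contourArea); c=cv2.convexHull(c)
    e=cv2.fitEllipse(c)
    # ray onto z=.011
    q=np.array(e[0])+[u-h,v-h]; return q,e[1:]
def ray(tag,q,z,s):
    c=eyes.calibration("wrist");K=np.array(c["intrinsics"]);T=np.array(c["T_tool_cam"])
    r=R.from_euler("xyz",s["tcp_rot"],degrees=True).as_matrix()
    dcam=np.array([(q[0]-K[0,2])/K[0,0],-(q[1]-K[1,2])/K[1,1],-1]); o=r@T[:3,3]+s["tool_pos"]; w=r@T[:3,:3]@dcam
    return o+w*(z-o[2])/w[2]
E
python3 - <<'E'
from h import *
s1=dict(tool_pos=np.array([.51805,-.16115,.31792]),tcp_rot=[-179.873,.0689,89.79]); s2=dict(tool_pos=np.array([.51956,.18844,.31818]),tcp_rot=[-179.96,.124,89.793])
for tag,s,u,v,dk in(("w1",s1,421,171,1),("w2",s2,418,205,0)):
    q,e=base(tag,u,v,dk); W=np.load(tag+"_W.npy"); print("base",q,e,ray(tag,q,.011,s).round(4))
    t=W[(W[...,2]>.017)&(W[...,2]<.03)]; 
    b=W[v-100:v+130,u-85:u+80].reshape(-1,3); t=b[(b[:,2]>.018)&(b[:,2]<.028)]; print("pan",cv2.minAreaRect(t[:,:2].astype(np.float32)))
for nm,tag,u,v,h in(("gauge","w1",251,202,24),("spare","w1",297,322,26),("plunger","w1",243,74,12),("sleeve","w2",262,27,34),("ring","w2",248,187,40),("cruc","w2",263,278,22),("waxB","w1",428,175,22),("waxC","w2",425,209,20)):
    W=np.load(tag+"_W.npy"); print(nm,meas(W,u,v,h,0),"table",W[v+50 if v<100 else v,u-55,2].round(4))
E
```

```text
base [420.36171341 171.48367691] ((68.55652618408203, 72.78829956054688), 49.6531982421875) [ 0.63   -0.1436  0.011 ]
pan ((0.6215577721595764, -0.18413934111595154), (0.18623924255371094, 0.12635478377342224), 76.28365325927734)
base [418.18453979 205.33283234] ((55.90326690673828, 59.665374755859375), 50.54311752319336) [0.632  0.1682 0.011 ]
pan ((0.6238155364990234, 0.12804841995239258), (0.18619033694267273, 0.12659193575382233), 77.90420532226562)
gauge (593, np.float64(0.0273), array([ 0.4444, -0.1779]), 0.0087) table -0.0024
spare (882, np.float64(0.0383), array([ 0.4933, -0.3188]), 0.0222) table 0.0016
plunger (105, np.float64(0.0399), array([ 0.445 , -0.0439]), 0.0065) table -0.0014
sleeve (1671, np.float64(0.0503), array([0.4685, 0.343 ]), 0.0265) table -0.0022
ring (1429, np.float64(0.0552), array([0.4488, 0.1938]), 0.0309) table -0.0023
cruc (873, np.float64(0.0426), array([0.458, 0.09 ]), 0.0195) table -0.0005
waxB (1549, np.float64(0.0465), array([ 0.6307, -0.1451]), 0.014) table 0.0019
waxC (777, np.float64(0.0465), array([0.6401, 0.1645]), 0.0042) table 0.0029
```

>>> step_arm(plan=[[[-2.4,0.2,-5],[0,0,0],8.5],[[-2.4,0.2,-5],[0,0,0],8.5],[[-2.3,0.1,-5],[0,0,0],8.5],[[0,0,-5],[0,0,0],8.5],[[0,0,-3],[0,0,0],8.5],[[0,0,0],[0,0,0],8.5],[[0,0,0],[0,0,0],8.5]])

```text
clock: 3.62
tool_pos: [0.4493, 0.1953, 0.0897]
tcp_rot: [179.9, -0.0, 89.9]
force: [-0.4, 0.5, 0.3]
opening: 0.995
grasp_force: 0.0
```

>>> step_arm(plan=[[[0,-0.1,-4],[0,0,0],8.5],[[0,0,-2.5],[0,0,0],8.5],[[0,0,-1],[0,0,0],8.5],[[0,0,0],[0,0,0],8.5],[[0,0,0],[0,0,0],5],[[0,0,0],[0,0,0],5],[[0,0,0],[0,0,0],5],[[0,0,0],[0,0,0],5]], force=30)

```text
clock: 4.62
tool_pos: [0.449, 0.1954, 0.0151]
tcp_rot: [179.9, -0.0, 90.0]
force: [-0.4, -1.0, 6.0]
opening: 0.701
grasp_force: 31.1
```

>>> step_arm(plan=[[[0,0,3],[0,0,0],5],[[0,0,6],[0,0,0],5],[[3,-5.6,0.5],[0,0,0],5],[[3,-5.6,0],[0,0,0],5],[[3,-5.6,0],[0,0,0],5],[[3,-5.6,0],[0,0,0],5],[[3,-5.6,0],[0,0,0],5],[[3.2,-5.7,0],[0,0,0],5]])

```text
clock: 5.62
tool_pos: [0.6267, -0.1369, 0.1093]
tcp_rot: [180.0, -0.0, 89.9]
force: [1.2, -0.0, -2.2]
opening: 0.701
grasp_force: 33.8
```

>>> step_arm(plan=[[[0,0,0],[0,0,0],5],[[0,0,0],[0,0,0],5]])

```text
clock: 5.88
tool_pos: [0.6256, -0.1345, 0.1086]
tcp_rot: [-180.0, -0.1, 89.9]
force: [0.0, 0.2, -3.1]
opening: 0.7
grasp_force: 33.9
```

Run:
```python
from h import *
snap("w3")
```

```text
5.875 [ 0.62557764 -0.13452004  0.1086332 ] [-1.79957095e+02 -5.16378803e-02  8.99261549e+01]
```

View pics/w3.png

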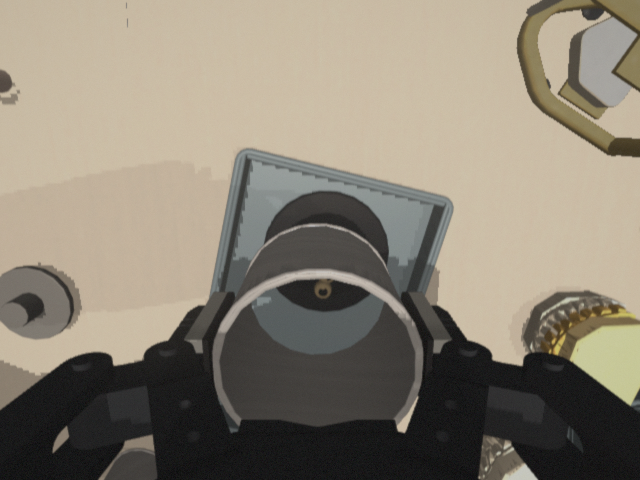

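>>> step_arm(plan=[[[0.5,-0.7,-1],[0,0,0],5],[[0,0,-1],[0,0,0],5],[[0,0,0],[0,0,0],5],[[0,0,0],[0,0,0],5]])

```text
clock: 6.42
tool_pos: [0.6312, -0.1412, 0.0884]
tcp_rot: [-180.0, -0.0, 90.0]
force: [0.1, -0.9, -2.0]
opening: 0.704
grasp_force: 33.9
```

Run:
```python
from h import *
p,d,W=snap("w4")
s=monitor.get_state()
z=s["tool_pos"][2]
rim=W[180:430,205:435].reshape(-1,3)
t=rim[(abs(rim[:,2]-(z+.0545-.0145))<.004)]
print("rim z",np.percentile(rim[:,2],[50,90,97]),len(t)); 
def fit(t):
    A=np.c_[2*t[:,:2],np.ones(len(t))]; x=np.linalg.lstsq(A,(t[:,:2]**2).sum(1),rcond=None)[0]; return x[:2],np.sqrt(x[2]+x[0]**2+x[1]**2)
print("rimfit",fit(t),cv2.minEnclosingCircle(t[:,:2].astype(np.float32)))
# flange outer arc upper: dark edge
g=p.max(-1)
flange=(g<70); pts=[]
for u in range(270,385,6):
    col=np.where(flange[100:300,u])[0]
    if len(col): pts.append(ray("w4",(u,100+col[0]-.5),.011,s))
pts=np.array(pts); print("flange",fit(pts)); print(pts[:,:2].round(4).tolist())
w=W[140:460,200:470].reshape(-1,3)
```

```text
6.425 [ 0.6311648  -0.1412332   0.08841437] [-1.79976834e+02 -1.75220043e-02  9.00045810e+01]
rim z [0.08307879 0.12751149 0.16304031] 5637
rimfit (array([ 0.63214096, -0.1413894 ]), np.float64(0.029288775803813578)) ((0.632649838924408, -0.13867968320846558), 0.03360723704099655)
flange (array([ 0.63147588, -0.14346887]), np.float64(0.03786625637745029))
[[0.6064, -0.1155], [0.6097, -0.1122], [0.613, -0.1106], [0.6163, -0.1084], [0.6195, -0.1074], [0.6228, -0.1068], [0.626, -0.1057], [0.6292, -0.1057], [0.6324, -0.1057], [0.6357, -0.1057], [0.6389, -0.1063], [0.6421, -0.1073], [0.6454, -0.1084], [0.6486, -0.1095], [0.6519, -0.1117], [0.6552, -0.1139], [0.6586, -0.1172], [0.662, -0.1211], [0.6655, -0.1272], [0.6694, -0.1405]]
```

>>> step_arm(plan=[[[0,-0.06,-2],[0,0,0],5],[[0,0,-1.5],[0,0,0],5],[[0,0,-1],[0,0,0],5],[[0,0,-0.5],[0,0,0],5],[[0,0,-0.4],[0,0,0],5],[[0,0,-0.3],[0,0,0],5],[[0,0,0],[0,0,0],5]])

```text
clock: 7.35
tool_pos: [0.6313, -0.1423, 0.0317]
tcp_rot: [180.0, 0.0, 90.0]
force: [-0.4, -0.5, -2.0]
opening: 0.704
grasp_force: 33.9
```

>>> step_arm(plan=[[[0,0,-0.2],[0,0,0],5],[[0,0,-0.15],[0,0,0],5],[[0,0,-0.1],[0,0,0],5],[[0,0,-0.1],[0,0,0],5],[[0,0,0],[0,0,0],5]])

```text
clock: 7.98
tool_pos: [0.6312, -0.1425, 0.0263]
tcp_rot: [-180.0, 0.0, 90.0]
force: [-0.6, -1.1, -0.6]
opening: 0.698
grasp_force: 34.0
```

>>> step_arm(plan=[[[0,0,-0.1],[0,0,0],5],[[0,0,0],[0,0,0],7.5],[[0,0,0],[0,0,0],7.5],[[0,0,0],[0,0,0],8],[[0,0,2],[0,0,0],8],[[0,0,4],[0,0,0],8.5],[[0,0,5],[0,0,0],8.5],[[0,0,0],[0,0,0],8.5]])

```text
clock: 8.98
tool_pos: [0.6349, -0.1424, 0.1411]
tcp_rot: [179.4, 0.1, 90.0]
force: [-0.4, 0.4, -0.0]
opening: 0.996
grasp_force: 0.0
```

Run:
```python
from h import *
p,d,W=snap("w5")
b=W[150:420,215:425].reshape(-1,3)
t=b[(b[:,2]>.055)&(b[:,2]<.075)]
print(len(t),np.percentile(t[:,2],[5,50,95]),cv2.minEnclosingCircle(t[:,:2].astype(np.float32)),[(q*1000).round(1).tolist() for q in (t[t[:,0]<.615].mean(0),t[t[:,0]>.645].mean(0),t[t[:,1]>-.13].mean(0),t[t[:,1]<-.155].mean(0))])
```

```text
8.975 [ 0.63492096 -0.14236525  0.14109106] [1.79419022e+02 7.58474061e-02 8.99602092e+01]
2433 [0.05625495 0.0647881  0.06624634] ((0.6319143176078796, -0.14366990327835083), 0.030990656465291977) [[607.3, -146.0, 63.6], [655.0, -146.4, 63.6], [631.9, -119.1, 64.4], [631.6, -166.2, 62.3]]
```

View pics/w5.png

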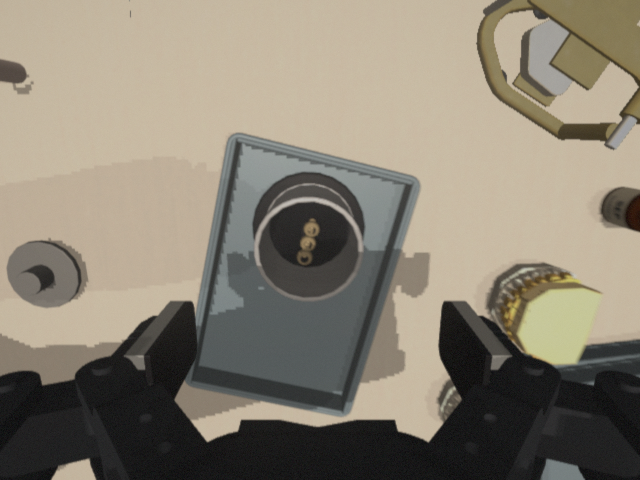

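>>> step_arm(plan=[[[-3.5,4.6,0],[0,0,0],8.5],[[-3.5,4.6,0],[0,0,0],8.5],[[-3.5,4.6,0],[0,0,0],8.5],[[-3.5,4.6,-2],[0,0,0],8.5],[[-3.5,4.6,-2],[0,0,0],8.5],[[0,0,-2],[0,0,0],8.5],[[0,0,0],[0,0,0],8.5],[[0,0,0],[0,0,0],8.5]])

```text
clock: 10.02
tool_pos: [0.4568, 0.0871, 0.0754]
tcp_rot: [180.0, 0.0, 89.9]
force: [0.4, -0.5, 0.2]
opening: 0.997
grasp_force: 0.0
```

>>> step_arm(plan=[[[0.1,0.3,-3],[0,0,0],8.5],[[0,0,-2.3],[0,0,0],8.5],[[0,0,-1],[0,0,0],7],[[0,0,0],[0,0,0],5],[[0,0,0],[0,0,0],3],[[0,0,0],[0,0,0],3],[[0,0,0],[0,0,0],3],[[0,0,0],[0,0,0],3]], force=30)

```text
clock: 11.02
tool_pos: [0.4579, 0.0903, 0.0128]
tcp_rot: [179.9, 0.0, 89.9]
force: [-0.5, -1.5, 6.6]
opening: 0.432
grasp_force: 30.3
```

>>> step_arm(plan=[[[0,0,4],[0,0,0],3],[[0,0,6],[0,0,0],3],[[2.5,-5.3,1],[0,0,0],3],[[2.5,-5.3,0],[0,0,0],3],[[2.5,-5.3,0],[0,0,0],3],[[2.5,-5.3,0],[0,0,0],3],[[2.5,-5.3,0],[0,0,0],3],[[2.5,-5.3,0],[0,0,0],3]])

```text
clock: 12.02
tool_pos: [0.6077, -0.229, 0.1221]
tcp_rot: [180.0, -0.0, 90.0]
force: [0.1, 0.1, -0.2]
opening: 0.438
grasp_force: 30.6
```

>>> step_arm(plan=[[[0,0,0],[0,0,0],3],[[0,0,0],[0,0,0],3],[[0,0,-1],[0,0,0],3],[[0,0,0],[0,0,0],3]])

```text
clock: 12.52
tool_pos: [0.6063, -0.2257, 0.1111]
tcp_rot: [-179.9, -0.1, 90.1]
force: [-0.0, 0.2, -0.7]
opening: 0.436
grasp_force: 30.6
```

>>> step_arm(plan=[[[0.4,-0.1,-4],[0,0,0],3],[[0,0,-3],[0,0,0],3],[[0,0,-1.5],[0,0,0],3],[[0,0,-0.5],[0,0,0],3],[[0,0,-0.3],[0,0,0],3],[[0,0,0],[0,0,0],3]])

```text
clock: 13.28
tool_pos: [0.6118, -0.2284, 0.0199]
tcp_rot: [179.9, 0.0, 90.0]
force: [0.5, 0.2, -1.2]
opening: 0.436
grasp_force: 30.6
```

>>> step_arm(plan=[[[0,0,-0.2],[0,0,0],3],[[0,0,-0.2],[0,0,0],3],[[0,0,-0.1],[0,0,0],3],[[0,0,0],[0,0,0],4.5],[[0,0,0],[0,0,0],5.5],[[0,0,0],[0,0,0],5.5],[[0,0,3],[0,0,0],5.5],[[0,0,6],[0,0,0],6]])

```text
clock: 14.28
tool_pos: [0.6091, -0.2279, 0.1024]
tcp_rot: [-179.7, -0.1, 90.0]
force: [0.4, -0.5, -0.2]
opening: 0.707
grasp_force: 0.0
```

>>> step_arm(plan=[[[0,0,3],[0,0,0],8.5],[[0,0,0],[0,0,0],8.5]])

```text
clock: 14.52
tool_pos: [0.6132, -0.2287, 0.137]
tcp_rot: [179.7, 0.1, 90.0]
force: [0.4, -0.5, -0.4]
opening: 0.997
grasp_force: 0.0
```

Run:
```python
from h import *
p,d,W=snap("w6")
```

```text
14.525 [ 0.61322362 -0.22867383  0.13702638] [1.79691905e+02 8.87288722e-02 8.99591278e+01]
```

View pics/w6.png

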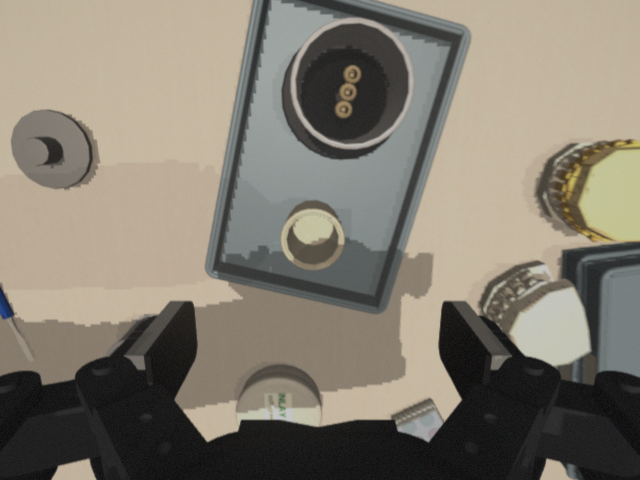

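Crucible stands upright in the free half at (312,237). Next is the sleeve.

>>> step_arm(plan=[[[-1.5,5.7,0],[0,0,0],8.5],[[-1.5,5.7,0],[0,0,0],8.5],[[-1.5,5.7,0],[0,0,0],8.5],[[-1.5,5.7,0],[0,0,0],8.5],[[-1.5,5.7,0],[0,0,0],8.5],[[-1.5,5.7,0],[0,0,0],8.5],[[-1.4,5.7,0],[0,0,0],8.5],[[-1.4,5.7,0],[0,0,0],8.5]])

```text
clock: 15.58
tool_pos: [0.4918, 0.2287, 0.1326]
tcp_rot: [-179.9, 0.1, 90.0]
force: [0.6, -0.1, 0.4]
opening: 0.997
grasp_force: 0.0
```

>>> step_arm(plan=[[[-1.4,5.7,0],[0,0,0],8.5],[[-1.3,5.9,0],[0,0,0],8.5],[[0,0,-4],[0,0,0],8.5],[[0,0,0],[0,0,0],8.5],[[0,0,0],[0,0,0],8.5]])

```text
clock: 16.2
tool_pos: [0.4665, 0.3424, 0.0938]
tcp_rot: [-179.9, 0.1, 89.9]
force: [1.2, 0.6, 0.4]
opening: 0.992
grasp_force: 0.0
```

>>> step_arm(plan=[[[0.2,0.1,-2.5],[0,0,0],8.5],[[0,0,-3],[0,0,0],8.5],[[0,0,-2],[0,0,0],8.5],[[0,0,-0.5],[0,0,0],7],[[0,0,0],[0,0,0],4],[[0,0,0],[0,0,0],4],[[0,0,0],[0,0,0],4],[[0,0,0],[0,0,0],4]], force=30)

```text
clock: 17.2
tool_pos: [0.4691, 0.345, 0.0153]
tcp_rot: [179.9, -0.1, 89.9]
force: [-0.3, -1.1, 7.0]
opening: 0.571
grasp_force: 31.7
```

>>> step_arm(plan=[[[0,0,4],[0,0,0],4],[[0,0,5],[0,0,0],4],[[3.3,-3.5,0],[0,0,0],4],[[3.3,-3.5,0],[0,0,0],4],[[3.3,-3.5,0],[0,0,0],4],[[3.3,-3.5,0],[0,0,0],4],[[3.3,-3.5,0],[0,0,0],4],[[0,0,0],[0,0,0],4]])

```text
clock: 18.2
tool_pos: [0.6364, 0.1635, 0.1036]
tcp_rot: [179.9, 0.2, 89.5]
force: [-0.9, -0.9, -1.4]
opening: 0.574
grasp_force: 31.7
```

>>> step_arm(plan=[[[0,0,-1],[0,0,0],4],[[0,0,0],[0,0,0],4]])

```text
clock: 18.45
tool_pos: [0.6312, 0.1712, 0.093]
tcp_rot: [-179.8, -0.0, 90.1]
force: [-0.3, 0.3, -1.3]
opening: 0.575
grasp_force: 31.7
```

Run:
```python
from h import *
p,d,W=snap("w7"); s=monitor.get_state()
def fit(t):
    A=np.c_[2*t[:,:2],np.ones(len(t))]; x=np.linalg.lstsq(A,(t[:,:2]**2).sum(1),rcond=None)[0]; return x[:2],np.sqrt(x[2]+x[0]**2+x[1]**2)
# sleeve rim
rz=s["tool_pos"][2]-.0153+.050
b=W[100:460,215:425].reshape(-1,3); t=b[abs(b[:,2]-rz)<.003]; print("rim",len(t),cv2.minEnclosingCircle(t[:,:2].astype(np.float32)),fit(t))
z=(abs(W[...,2]-.011)<.006)&(p[...,0]>150)&(p[...,0].astype(int)-p[...,2]>-5)
z[:,:180]=0;z[:,460:]=0
cv2.imwrite("pics/m7.png",z*255)
pts=[]
for u in range(230,420,5):
    col=np.where(z[110:,u])[0]
    if len(col)>3: pts.append(ray("w7",(u,110+col[0]-.5),.011,s))
pts=np.array(pts);print(fit(pts),pts[:,:2].round(4).tolist())
```

```text
18.45 [0.63123196 0.1711539  0.09300106] [-1.79831560e+02 -1.10789879e-02  9.01261960e+01]
rim 7845 ((0.6327084898948669, 0.1761617511510849), 0.03119591623544693) (array([0.63222258, 0.17166626]), np.float64(0.023490044038278955))
(array([0.63262524, 0.16824554]), np.float64(0.032300096749964244)) [[0.6027, 0.1806], [0.6056, 0.1858], [0.6085, 0.1899], [0.6114, 0.1927], [0.6142, 0.195], [0.617, 0.1961], [0.6198, 0.1978], [0.6226, 0.1989], [0.6254, 0.1995], [0.6281, 0.2001], [0.6309, 0.2006], [0.6337, 0.2007], [0.6364, 0.2001], [0.6392, 0.2001], [0.6419, 0.1996], [0.6447, 0.1979], [0.6475, 0.1968], [0.6503, 0.1957], [0.6532, 0.1929], [0.656, 0.1906], [0.659, 0.1866], [0.6619, 0.182]][ WARN:0@1.895] global loadsave.cpp:1063 imwrite_ Unsupported depth image for selected encoder is fallbacked to CV_8U.
```

View pics/w7.png

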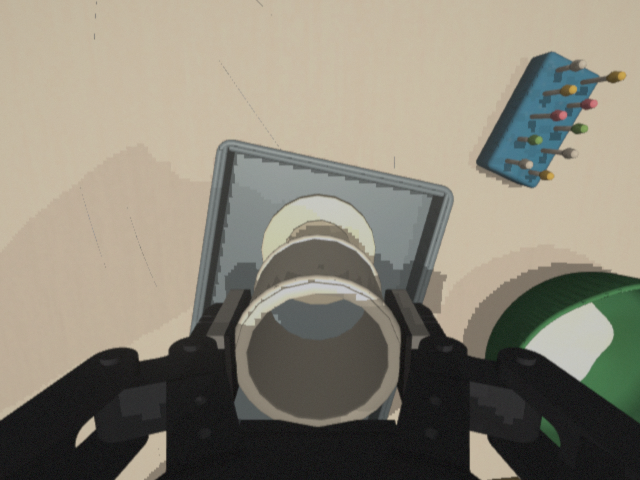

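Run:
```python
from h import *
s=dict(tool_pos=np.array([.63123,.17115,.0930]),tcp_rot=[-179.83,-.011,90.126])
p=np.load("w7_p.npy")
g=p.sum(-1).astype(int)
for q in((236,350),(400,350),(318,277),(318,425),(318,295),(318,415)): print(q,ray("w7",q,.1277,s).round(4))
```

```text
(236, 350) [0.6082 0.1743 0.1277]
(400, 350) [0.6563 0.1745 0.1277]
(318, 277) [0.6322 0.1972 0.1277]
(318, 425) [0.6324 0.1483 0.1277]
(318, 295) [0.6322 0.1918 0.1277]
(318, 415) [0.6324 0.152  0.1277]
```

>>> step_arm(plan=[[[0.13,-0.13,0],[0,0,0],4],[[0,0,-1],[0,0,0],4],[[0,0,0],[0,0,0],4]])

```text
clock: 18.88
tool_pos: [0.6338, 0.1681, 0.083]
tcp_rot: [-179.9, 0.0, 90.0]
force: [0.7, 0.0, -0.9]
opening: 0.575
grasp_force: 31.7
```

>>> step_arm(plan=[[[0,0,-1.5],[0,0,0],4],[[0,0,-1.5],[0,0,0],4],[[0,0,0],[0,0,0],4],[[0,0,0],[0,0,0],4]])

```text
clock: 19.38
tool_pos: [0.6346, 0.1685, 0.0539]
tcp_rot: [-180.0, -0.0, 90.0]
force: [-0.3, -0.3, -1.3]
opening: 0.575
grasp_force: 31.7
```

Run:
```python
from h import *
p,d,W=snap("w8")
```

```text
19.375 [0.63457726 0.1685489  0.05393313] [-1.79990779e+02 -1.28160230e-02  8.99741712e+01]
```

View pics/w8.png

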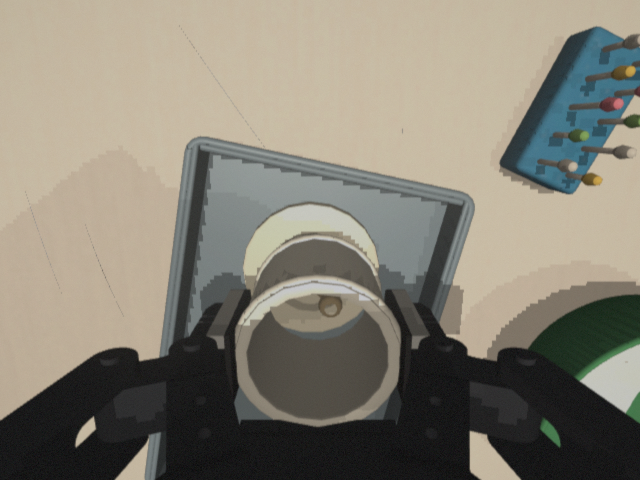

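Run:
```python
from h import *
s=dict(tool_pos=np.array([.63458,.16855,.05393]),tcp_rot=[-179.99,-.0128,89.974])
for q,z in(((311,202.5),.011),((318,234.5),.0386),((255,275),.0386),((381,275),.0386),((318,277),.0886),((318,425),.0886),((236,350),.0886),((400,350),.0886)): print(q,ray("w",q,z,s).round(4))
```

```text
(311, 202.5) [0.6324 0.2013 0.011 ]
(318, 234.5) [0.6356 0.1936 0.0386]
(255, 275) [0.6099 0.1765 0.0386]
(381, 275) [0.6613 0.1765 0.0386]
(318, 277) [0.6355 0.1946 0.0886]
(318, 425) [0.6356 0.1457 0.0886]
(236, 350) [0.6115 0.1718 0.0886]
(400, 350) [0.6596 0.1718 0.0886]
```

>>> step_arm(plan=[[[-0.2,0,-0.2],[0,0,0],4],[[0,0,0],[0,0,0],4],[[0,0,0],[0,0,0],4]])

```text
clock: 19.8
tool_pos: [0.6327, 0.1684, 0.0523]
tcp_rot: [180.0, -0.0, 90.0]
force: [-0.6, -0.7, -0.7]
opening: 0.576
grasp_force: 31.7
```

>>> step_arm(plan=[[[-0.07,0,-0.6],[0,0,0],4],[[0,0,-0.6],[0,0,0],4],[[0,0,-0.4],[0,0,0],4],[[0,0,-0.3],[0,0,0],4],[[0,0,0],[0,0,0],4]])

```text
clock: 20.42
tool_pos: [0.6316, 0.1684, 0.0327]
tcp_rot: [-180.0, 0.0, 90.0]
force: [0.3, 0.3, -0.2]
opening: 0.574
grasp_force: 31.7
```

>>> step_arm(plan=[[[0,0,-0.2],[0,0,0],4],[[0,0,-0.2],[0,0,0],4],[[0,0,-0.15],[0,0,0],4],[[0,0,-0.1],[0,0,0],4],[[0,0,0],[0,0,0],4]])

```text
clock: 21.05
tool_pos: [0.6319, 0.1684, 0.0266]
tcp_rot: [-180.0, 0.0, 90.0]
force: [-1.3, 0.1, -0.4]
opening: 0.574
grasp_force: 31.7
```

>>> step_arm(plan=[[[0,0,-0.1],[0,0,0],4],[[0,0,0],[0,0,0],6],[[0,0,0],[0,0,0],7],[[0,0,0],[0,0,0],7],[[0,0,2],[0,0,0],8],[[0,0,4],[0,0,0],8.5],[[0,0,5],[0,0,0],8.5],[[0,0,0],[0,0,0],8.5]])

```text
clock: 22.05
tool_pos: [0.6351, 0.1701, 0.1417]
tcp_rot: [179.4, -0.2, 90.0]
force: [-1.1, -0.2, -0.2]
opening: 0.995
grasp_force: 0.0
```

>>> step_arm(plan=[[[0,0,0],[0,0,0],8.5],[[0,0,0],[0,0,0],8.5]])

```text
clock: 22.3
tool_pos: [0.6311, 0.1679, 0.1346]
tcp_rot: [-179.9, 0.0, 90.0]
force: [0.2, 0.3, -0.2]
opening: 0.991
grasp_force: 0.0
```

Run:
```python
from h import *
p,d,W=snap("w9")
b=W[150:420,215:425].reshape(-1,3)
t=b[(b[:,2]>.056)&(b[:,2]<.066)]
(c,r)=cv2.minEnclosingCircle(t[:,:2].astype(np.float32)); print(len(t),c,r)
for q in (t[t[:,0]<c[0]-.015],t[t[:,0]>c[0]+.015],t[t[:,1]>c[1]+.015],t[t[:,1]<c[1]-.015]): print(np.median(q[:,2]).round(4))
```

```text
22.3 [0.63105797 0.16788035 0.13464587] [-1.79885171e+02  4.85269985e-02  8.99729857e+01]
2624 (0.6327069997787476, 0.16747838258743286) 0.026456834748387337
0.06
0.06
0.0599
0.0599
```

View pics/w9.png

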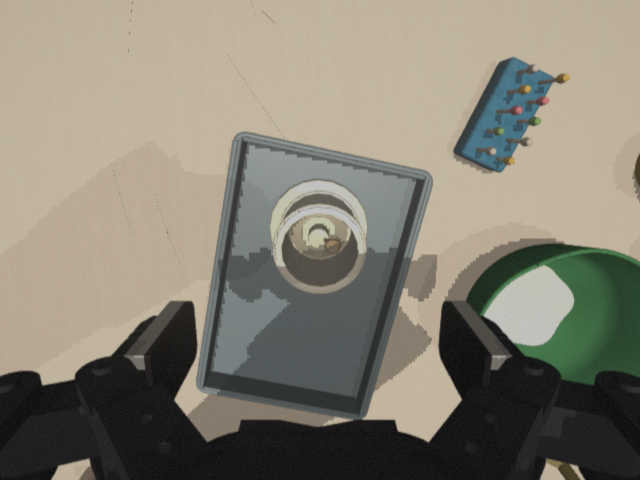

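Sleeve seated: rim flat at z=0.060, centre (0.6327, 0.1675). Now the gauge.

>>> step_arm(plan=[[[-2.7,-5,0],[0,0,0],6],[[-2.7,-5,0],[0,0,0],4],[[-2.7,-5,0],[0,0,0],4],[[-2.7,-5,0],[0,0,0],4],[[-2.7,-5,0],[0,0,0],4],[[-2.7,-5,0],[0,0,0],4],[[-2.5,-4.9,-2],[0,0,0],4],[[0,0,-5],[0,0,0],4]])

```text
clock: 23.35
tool_pos: [0.4427, -0.1875, 0.0654]
tcp_rot: [180.0, 0.2, 89.3]
force: [0.9, -0.1, -0.6]
opening: 0.463
grasp_force: 0.0
```

>>> step_arm(plan=[[[0,0,0],[0,0,0],4],[[0,0,0],[0,0,0],4]])

```text
clock: 23.6
tool_pos: [0.4458, -0.1793, 0.0663]
tcp_rot: [180.0, -0.0, 90.1]
force: [0.4, -0.6, 0.9]
opening: 0.47
grasp_force: 0.0
```

>>> step_arm(plan=[[[-0.1,0.1,-2.5],[0,0,0],4],[[0,0,-2],[0,0,0],4],[[0,0,-0.6],[0,0,0],4],[[0,0,0],[0,0,0],4],[[0,0,0],[0,0,0],1],[[0,0,0],[0,0,0],1],[[0,0,0],[0,0,0],1],[[0,0,0],[0,0,0],1]], force=30)

```text
clock: 24.6
tool_pos: [0.4446, -0.1797, 0.0156]
tcp_rot: [179.9, 0.0, 90.0]
force: [-0.5, 0.9, 5.6]
opening: 0.181
grasp_force: 29.1
```

>>> step_arm(plan=[[[0,0,4],[0,0,0],1],[[0,0,6],[0,0,0],1],[[3.2,5.8,0],[0,0,0],1],[[3.2,5.8,0],[0,0,0],1],[[3.2,5.8,0],[0,0,0],1],[[3.1,5.8,0],[0,0,0],1],[[3.1,5.7,0],[0,0,0],1],[[3.1,5.7,0],[0,0,0],1]])

```text
clock: 25.6
tool_pos: [0.6244, 0.151, 0.1151]
tcp_rot: [180.0, 0.0, 90.0]
force: [1.1, -0.4, -0.8]
opening: 0.177
grasp_force: 29.5
```

>>> step_arm(plan=[[[0,0,0],[0,0,0],1],[[0,0,0],[0,0,0],1],[[0,0,0],[0,0,0],1]])

```text
clock: 25.98
tool_pos: [0.6232, 0.1471, 0.1145]
tcp_rot: [-179.9, 0.1, 89.8]
force: [-0.0, -0.2, -0.9]
opening: 0.18
grasp_force: 29.6
```

Need x +0.9, y +1.9 cm.

>>> step_arm(plan=[[[0.4,1,-1],[0,0,0],1],[[0.5,0.9,-1],[0,0,0],1],[[0,0,0],[0,0,0],1],[[0,0,0],[0,0,0],1]])

```text
clock: 26.48
tool_pos: [0.6324, 0.1685, 0.0943]
tcp_rot: [-180.0, 0.0, 90.0]
force: [0.5, 0.1, -0.5]
opening: 0.18
grasp_force: 29.6
```

Run:
```python
from h import *
p,d,W=snap("w10")
```

```text
26.475 [0.6324382  0.16851389 0.09429572] [-1.79965935e+02  1.42753170e-02  8.99859204e+01]
```

View pics/w10.png

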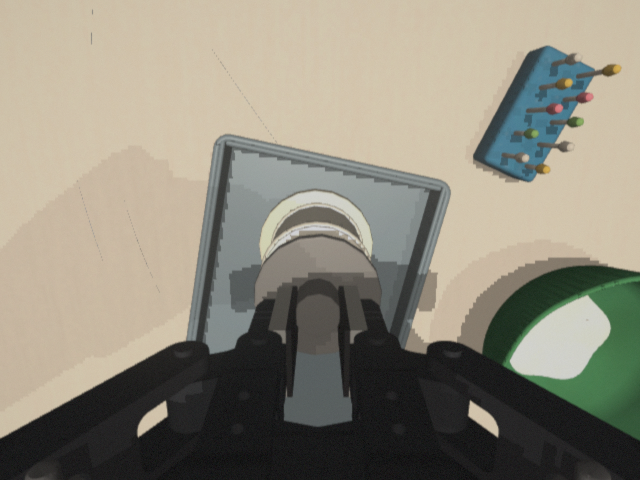

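The gauge is held level, its flange's far edge at (318,236); the sleeve rim's far edge is about (318,222).

Run:
```python
from h import *
s=dict(tool_pos=np.array([.63244,.16851,.0943]),tcp_rot=[-179.966,.0143,89.986])
for q,z in(((318,235),.0907),((318,221.5),.061),((316,189.5),.011),((254,285),.0907),((383,285),.0907)): print(q,ray("w",q,z,s).round(4))
p=np.load("w10_p.npy");print(p[180:250,316].tolist()[::2])
```

```text
(318, 235) [0.6334 0.1965 0.0907]
(318, 221.5) [0.6334 0.1946 0.061 ]
(316, 189.5) [0.6324 0.2011 0.011 ]
(254, 285) [0.6091 0.1768 0.0907]
(383, 285) [0.6582 0.1768 0.0907]
[[153, 160, 158], [153, 160, 157], [153, 162, 158], [154, 161, 158], [135, 140, 135], [142, 136, 123], [205, 205, 198], [207, 208, 203], [209, 210, 204], [207, 208, 201], [208, 209, 202], [179, 176, 166], [195, 191, 174], [152, 151, 148], [106, 102, 92], [106, 103, 93], [105, 99, 89], [106, 102, 92], [105, 100, 90], [108, 102, 93], [102, 99, 87], [170, 160, 144], [203, 202, 192], [179, 176, 172], [207, 208, 211], [183, 180, 176], [145, 139, 125], [100, 94, 86], [86, 83, 75], [156, 148, 138], [152, 144, 134], [152, 146, 136], [150, 145, 135], [152, 144, 134], [150, 143, 132]]
```

>>> step_arm(plan=[[[-0.05,-0.22,-0.8],[0,0,0],1],[[0,0,-0.6],[0,0,0],1],[[0,0,-0.4],[0,0,0],1],[[0,0,-0.3],[0,0,0],1],[[0,0,-0.2],[0,0,0],1],[[0,0,-0.1],[0,0,0],1],[[0,0,0],[0,0,0],1]])

```text
clock: 27.4
tool_pos: [0.6321, 0.1663, 0.0707]
tcp_rot: [180.0, -0.0, 90.0]
force: [-0.4, -0.2, -0.7]
opening: 0.177
grasp_force: 29.6
```

>>> step_arm(plan=[[[0,0,-0.1],[0,0,0],1],[[0,0,0],[0,0,0],1],[[0,0,0],[0,0,0],3],[[0,0,0],[0,0,0],4],[[0,0,0],[0,0,0],4],[[0,0,2],[0,0,0],4],[[0,0,4],[0,0,0],4],[[0,0,3],[0,0,0],4]])

```text
clock: 28.4
tool_pos: [0.6328, 0.1668, 0.1627]
tcp_rot: [179.9, -0.1, 90.0]
force: [0.7, -0.5, -0.2]
opening: 0.471
grasp_force: 0.0
```

>>> step_arm(plan=[[[0,0,0],[0,0,0],8.5],[[0,0,0],[0,0,0],8.5],[[0,0,0],[0,0,0],8.5]])

```text
clock: 28.78
tool_pos: [0.6314, 0.1659, 0.1587]
tcp_rot: [-179.9, 0.0, 90.0]
force: [-0.2, 0.4, 0.1]
opening: 0.991
grasp_force: 0.0
```

Run:
```python
from h import *
p,d,W=snap("w11")
b=W[130:420,215:425].reshape(-1,3)
for lo,hi in((.076,.09),(.061,.07)):
    t=b[(b[:,2]>lo)&(b[:,2]<hi)]
    (c,r)=cv2.minEnclosingCircle(t[:,:2].astype(np.float32)); print(len(t),c,r,np.median(t[:,2]))
    for q in (t[t[:,0]<c[0]-.012],t[t[:,0]>c[0]+.012],t[t[:,1]>c[1]+.012],t[t[:,1]<c[1]-.012]): 
        if len(q): print(np.median(q[:,2]).round(4))
```

```text
28.775 [0.63144586 0.16590604 0.15874045] [-1.79898572e+02  3.61534582e-02  8.99735342e+01]
702 (0.6329668164253235, 0.1687544584274292) 0.008563700132071972 0.08036150042605864
4480 (0.6330344080924988, 0.1685899943113327) 0.02504347264766693 0.06542827140140456
0.0654
0.0654
0.0654
0.0654
```

View pics/w11.png

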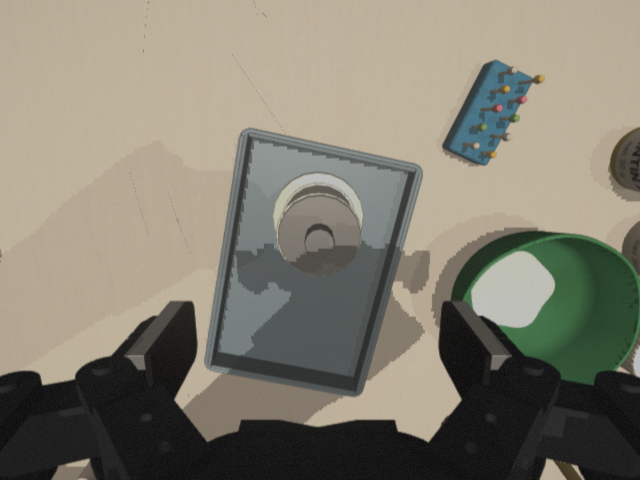

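Gauge home and level. Now the plunger.

>>> step_arm(plan=[[[-3.1,-3.5,0],[0,0,0],5],[[-3.1,-3.5,0],[0,0,0],4],[[-3.1,-3.5,0],[0,0,0],4],[[-3.1,-3.5,0],[0,0,0],4],[[-3.1,-3.5,-3],[0,0,0],4],[[-3.1,-3.5,-5],[0,0,0],4],[[0,0,0],[0,0,0],4],[[0,0,0],[0,0,0],4]])

```text
clock: 29.82
tool_pos: [0.4496, -0.04, 0.0839]
tcp_rot: [180.0, -0.1, 90.0]
force: [0.4, 0.8, 0.4]
opening: 0.468
grasp_force: 0.0
```

>>> step_arm(plan=[[[-0.45,-0.45,-1],[0,0,0],4],[[0,0,-3],[0,0,0],4],[[0,0,-2.5],[0,0,0],4],[[0,0,-0.6],[0,0,0],4],[[0,0,0],[0,0,0],0.8],[[0,0,0],[0,0,0],0.8],[[0,0,0],[0,0,0],0.8],[[0,0,0],[0,0,0],0.8]], force=25)

```text
clock: 30.82
tool_pos: [0.4446, -0.0452, 0.0133]
tcp_rot: [180.0, 0.0, 90.0]
force: [-0.5, -0.3, 0.4]
opening: 0.131
grasp_force: 24.8
```

>>> step_arm(plan=[[[0,0,4],[0,0,0],0.8],[[0,0,5],[0,0,0],0.8],[[3.4,2.4,0],[0,0,0],0.8],[[3.4,2.4,0],[0,0,0],0.8],[[3.4,2.4,0],[0,0,0],0.8],[[3.4,2.4,0],[0,0,0],0.8],[[3.3,2.4,0],[0,0,0],0.8],[[0,0,0],[0,0,0],0.8]])

```text
clock: 31.82
tool_pos: [0.6153, 0.078, 0.1032]
tcp_rot: [179.8, -0.2, 90.1]
force: [-0.9, -0.3, -0.6]
opening: 0.129
grasp_force: 24.9
```

>>> step_arm(plan=[[[0,0,-3],[0,0,0],0.8],[[0,0,-2],[0,0,0],0.8],[[0,0,-1],[0,0,0],0.8],[[0,0,-1],[0,0,0],0.8],[[0,0,0],[0,0,0],0.8]])

```text
clock: 32.45
tool_pos: [0.613, 0.0747, 0.0325]
tcp_rot: [-180.0, 0.0, 90.0]
force: [0.4, -0.7, 0.0]
opening: 0.124
grasp_force: 24.9
```

>>> step_arm(plan=[[[0,0,-0.8],[0,0,0],0.8],[[0,0,-0.5],[0,0,0],0.8],[[0,0,-0.2],[0,0,0],0.8],[[0,0,-0.1],[0,0,0],0.8],[[0,0,0],[0,0,0],0.8]])

```text
clock: 33.08
tool_pos: [0.6134, 0.0749, 0.017]
tcp_rot: [180.0, -0.0, 90.0]
force: [0.0, 0.7, -0.3]
opening: 0.129
grasp_force: 24.9
```

>>> step_arm(plan=[[[0,0,-0.06],[0,0,0],0.8],[[0,0,0],[0,0,0],0.8],[[0,0,0],[0,0,0],1.6],[[0,0,0],[0,0,0],3],[[0,0,0],[0,0,0],4],[[0,0,2],[0,0,0],4],[[0,0,4],[0,0,0],4],[[0,0,5],[0,0,0],4]])

```text
clock: 34.08
tool_pos: [0.6129, 0.0748, 0.1281]
tcp_rot: [-179.9, -0.0, 90.0]
force: [0.7, 0.2, 0.3]
opening: 0.472
grasp_force: 0.0
```

>>> step_arm(plan=[[[-3,-5,4],[0,0,0],8.5],[[-3,-5,4],[0,0,0],8.5],[[-2,-3,4],[0,0,0],8.5],[[0,0,4],[0,0,0],8.5],[[0,0,0],[0,0,0],8.5],[[0,0,0],[0,0,0],8.5]])

```text
clock: 34.83
tool_pos: [0.5399, -0.0435, 0.2776]
tcp_rot: [180.0, 0.0, 90.0]
force: [0.2, 0.7, 0.2]
opening: 0.993
grasp_force: 0.0
```

Run:
```python
from h import *
p,d,W=snap("w12")
```

```text
34.825 [ 0.53994494 -0.04346221  0.27762743] [1.79969981e+02 2.90909821e-02 8.99924288e+01]
```

View pics/w12.png

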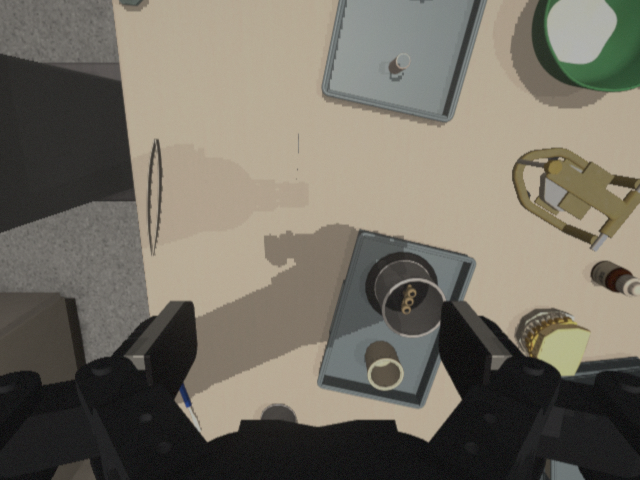

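Plunger stands upright at (401,62). Ring is at (413,306) and the crucible at (385,373), both upright. One numeric check before handing in.

Run:
```python
from h import *
W=np.load("w12_W.npy")
def rel(c,f,yaw): 
    d=np.array(c)-f; a=np.radians(yaw); return (np.array([[np.cos(a),np.sin(a)],[-np.sin(a),np.cos(a)]])@d).round(4)
a=meas(W,401,62,14,0,zmin=.03); print("plunger",a,rel(a[2],(.6145,.085),-12.1))
b=meas(W,385,373,22,0,zmin=.03,zmax=.055); print("cruc",b,rel(b[2],(.611,-.226),-13.6))
print("ring",meas(W,413,306,40,0,zmin=.05,zmax=.075))
p,d=eyes.get_image("top"); T=world("top",d); print("spare",meas(T,452,263,16,0))
s=monitor.get_state(); print(s["opening"],s["grasp_force"])
```

```text
plunger (93, np.float64(0.0435), array([0.6135, 0.0749]), 0.0064) [ 0.0011 -0.0101]
cruc (810, np.float64(0.0459), array([ 0.6114, -0.2282]), 0.0194) [ 0.0009 -0.002 ]
ring (1233, np.float64(0.0662), array([ 0.6315, -0.1435]), 0.031)
spare (70, np.float64(0.0402), array([ 0.4979, -0.3258]), 0.0194)
0.997270530517188 0.0
```

```bash
python3 -c "
from h import *
print(robot.close_job())"
```

```text
the job is handed in; nothing more can be done
None
```

I handed the job in at about 35 s of robot time. By the cameras, both sets are made up and everything in them stands upright and released: sleeve and gauge seated with the plunger in the crown pan, ring seated with the crucible in the bridge pan. The spare ring was never approached, but the arm partly hid it in the last check, and no verdict came back.

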